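# Shut and latch the mould-insert case

## Robot

A 6-joint arm with a two-finger parallel gripper is mounted at the origin on the work surface. World frame = base frame: x ahead of the robot, y to its left, z up, the work surface at z = 0. Lengths are in m, angles in rad, forces in N, time in s.
With the tool pointing down it reaches from about 0.35 to 0.775 m from the base axis. Payload 7.3 kg.
Tool frame: the origin (TCP) lies on the centre line of the jaws, within the pads' length; the fingertips stand 11 mm ahead of it and the grasp point (between the pads) lies 8 mm behind it; z points along the fingers, y is the direction in which the jaws open and shut (so a half turn about z gives the same grasp; the last joint's range is limited). The gripper opens to 92 mm and grips with 3 to 60 N. Pads are 19 mm wide; open, the fingers measure 130 mm over their backs; the gripper's body (75 mm by 190 mm) begins 47 mm behind the grasp point.
Start: joints at [-1.352, 0.342, 1.524, -0, 1.275, -0.146], TCP at [0.187, -0.49, 0.238] pointing down, gripper open.
Joint ranges: [-2.53, 2.53], [-0.77, 2.02], [0.04, 2.7], [-1, 4.14], [0.28, 2.66], [-3.11, 3.11]. Speed limits (rad/s): [2.57, 2.57, 3.14, 3.14, 3.14, 3.14].

## Interface

Orientations are given as [roll, pitch, yaw] about the fixed x, y, z axes, in that order (R = Rz(yaw) Ry(pitch) Rx(roll)).
In Python, from cell import robot gives the robot as it stands.
- The arm moves only by the tool jog_arm, never from a script. Its argument "deltas" is one flat list of numbers, 6 for each row, row after row: the shift along the world's x, y, z in units of 0.1 m (1.0 is 0.1 m), then the turn, a rotation vector about the world's x, y, z in units of 90 degrees (1.0 is 90 degrees). A call has 1 to 5 rows; each row is the pose to reach, as a shift and turn from the pose commanded when the call began; what a row does not reach only later rows make up. A row lasts 1/12 s, in which the tool goes at most 41.7 mm and 7.16 degrees, less where a joint would pass 70% of its speed; a pose out of reach is approached as far as the arm can. A call with a number of a shift or a turn outside -1 to 1 is refused whole. A call with a gripper value outside its range is refused whole. "claw" is the opening, from 0 (shut) to 1 (fully open), set as the call begins (left out, the last holds). The fingers move at their own pace and stop on an object; "newtons" is the grip in N (left out, the last holds). Time passes only in rows, so rows that repeat a pose let the fingers close. It gives the time, the measured TCP pose, the force and the opening at its end, in the units of the state.
- robot.observe(): the state, without advancing time (a new reading comes with each control period).
- robot.read_camera(name): name is "scene" or "top" or "wrist"; returns the picture (420x560x3 uint8, red, green, blue); there is no depth.
- robot.camera_params(name): a dict with "fx", "fy", "cx", "cy" (pixels), "R" (3x3) and "t" (3): a world point X has camera coordinates R X + t. Camera axes: x right, y down, z forward; pixel columns grow to the right and rows downward; lengths in m; the calibration is good to about 2 mm. A picture is of the moment at which its call begins: read the wrist's pose just before it. camera_params takes no time and is no camera call; for the wrist camera it gives the pose at the moment of the call.
- robot.hand_in(): hands the job in, once; it reports no verdict.
The state is a dict: "time": time; "qpos": joint angles; "qvel": joint speeds; "joint_efforts": joint torques, N m; "tool_pos": TCP position; "tool_rot": TCP orientation; "contact_force": force on the tool from outside, world axes, zero at the start; "torque": the same for the moment, N m; "opening": finger opening in m.
Only numpy, scipy, OpenCV 4.12 (cv2) and the standard library are available. Lean on these libraries where they do the work, as an engineer would, in place of code of your own. Each camera call takes 0.05 s, during which the arm holds its last target. There are 200 camera calls.

## Task

Shut the lid of the grey insert case, swing the wire loop of its toggle latch over the keeper on the lid so that it drops behind the keeper's lip, then press the latch lever all the way down so that it snaps over and holds the lid pulled tight. Do not knock about the things around the case, and let go at the end.

Things in the scene. Friction and masses are not known exactly. Their poses are not given: they have to be found in the camera images.
- case: Grey steel case fixed to the bench, 200 deep, 260 wide, its rim 96 mm high. Origin on the bench under the middle of its front face, the face with the latch, which looks away from the robot to its right, between straight right and straight ahead; x goes into the case (from the front face to the hinge at the back), y along the front, z up.
- lid (a joint): Lid angle (rad): 0 shut metal to metal, grows opening, up to 1.2. Hinge line 200 mm behind the front face, 97 mm high. Stiff: stays where left (1 to 5 N at the front edge moves it down). A sprung seal under its front edge stops it near 0.025 (5 mm ajar) and takes 7 to 12 N at the front edge to press in; let go, it springs back to about 0.025 until the latch pulls it tight.
- lid_front (a point): Middle of the top front edge of the lid; moves with the lid. The lid is a 22 mm deep cap with a flat top, 119 mm above the bench when shut.
- keeper_slot (a point): Where the loop's bar must lie: middle of the upward-open slot, 9 mm wide, of the 30 mm wide steel keeper on the lid's front; axes as the lid's (x to the hinge, z up when shut). Slot floor 2.5 mm below this point; in front an upright lip, 4 mm thick, its top 3.5 mm above, its front 22 mm out from the lid's face; behind a plate 10 mm thick up to 14 mm above.
- lever (a joint): Lever angle (rad), grows as the handle swings out and down: at 0 the handle's straight part stands out and up, 45 degrees from upright; at its end stop, 2.18, it hangs 10 degrees off the case's front. The loop is tightest at 1.92; beyond, the lever has snapped over and stays. Stays where left; takes about 1 N at first, up to 10 N near the end. Raised as at the start, the loop has slack enough.
- lever_pivot (a point): Axis of the lever, along the case's y, fixed on the case 16 mm in front of its face, 78 mm above the bench.
- lever_tip (a point): Free end of the lever's handle. The handle is a 3 mm steel plate, 30 mm wide: 34 mm straight from the pivot, then an end 18 mm long that is bent 45 degrees away from the case; the end lies 49 mm from the pivot.
- bail (a joint): Angle of the wire loop (bail) on the lever (rad): 0 at its stop, where the loop points 72 degrees back (upward) from the line lever axis to pin, leaning away from the case; grows as it swings up and over towards the lid. Loose: leaning away it rests on its stop, past upright it falls to the lid by itself.
- bail_bar (a point): Middle of the loop's cross bar, 5 mm thick, 50 mm long along case y; a push tab 24 wide, 2.5 thick stands 11 mm beyond it, in line with the loop. Loop pin: on the lever, 18 mm from its axis, 25 degrees further round (in the closing sense) than the handle's straight part. Bar 44.3 mm from the pin; the two legs straddle the keeper.
- sleeve_center (a point): Bystander: copper sleeve lying near the side of the case, 32 diameter, 90 long; its centre.
- bolt_mid (a point): Bystander: dark hex bolt lying near the case's front corner, 112 long, head 22; near its middle.
- guide_pin_mid (a point): Bystander: stepped steel guide pin standing near the case's other front corner, 32 diameter at the foot, 80 high; half-way up.
- locating_ring_mid (a point): Bystander: flat steel ring lying in front of the latch, 80 diameter, 14 high; its centre.
- spray_can_mid (a point): Bystander: blue spray can standing behind the case, 60 diameter, 170 high; half-way up.
- parts_tray_mid (a point): Bystander: blue plastic tray, 110 x 150 x 35; half-way up.
- hammer_grip (a point): Bystander: hammer lying on the bench; a point on its handle.

How it is judged:
By the outcome, as a careful person would: the job done as asked, in the order asked, and still so for the second after the job is handed in, with the robot touching nothing.
It also fails if it takes over 58 s, if anything falls off the work surface, if the arm or the gripper's body presses on something with over 40 N, if the wrist force passes 120 N, or if a joint passes its speed limit or range.

## Working session

There is one attempt and no reset: what is moved stays moved. The work goes in short steps, Python scripts to look and compute and a tool call to move; the robot and the scene stay as the last step left them, time stands still between calls to the robot, and variables do not carry over. Pictures are saved under pics/ and viewed, about 8 in all and at most 12, crops included, and the job is handed in when it is done.

Besides the shell and the picture viewer there is one more tool, called after "Call:" in YAML: its name, and indented under it one key for each argument. jog_arm: Moves the arm, as the interface text tells. Its arguments: {"type":"object","properties":{"deltas":{"type":"array","items":{"type":"number"}},"claw":{"type":"number"},"newtons":{"type":"number"}},"required":["deltas"]}

```bash
mkdir -p pics; ls; python3 - <<'E'
from cell import robot
import cv2, numpy as np
print(robot.observe())
for n in("scene","top"):
    p=robot.camera_params(n); print(n,p)
    cv2.imwrite(f"pics/{n}0.png",robot.read_camera(n)[:,:,::-1])
E
```

```text
pics
{'time': 0.0, 'qpos': array([-1.35205929e+00,  3.42725530e-01,  1.52498778e+00, -4.07252000e-05,
        1.27539973e+00, -1.46017165e-01]), 'qvel': array([-6.47698321e-04, -8.16894996e-04,  1.81246997e-04, -1.23405326e-03,
        8.76426073e-05, -1.59866401e-03]), 'joint_efforts': array([ 1.15196026e-04, -4.31242847e+01, -2.44220245e+01,  7.17799016e-02,
        5.58531994e-02, -1.25685765e-04]), 'tool_pos': array([ 0.1871957 , -0.49008628,  0.2370537 ]), 'tool_rot': array([-3.14008278e+00, -1.82685254e-04,  3.64765949e-01]), 'contact_force': array([-0.74127923,  1.07244503,  0.63674354]), 'torque': array([ 0.03084757,  0.03579718, -0.02578237]), 'opening': 0.09199244499965513}
scene {'fx': 416.6789909083798, 'fy': 416.6789909083798, 'cx': 277.77428908003657, 'cy': 206.73145722281535, 'R': array([[ 0.03358253,  0.99942373,  0.00494091],
       [ 0.77540975, -0.02293552, -0.63104175],
       [-0.63056478,  0.02502321, -0.77573314]]), 't': array([ 0.00425618, -0.35534231,  1.53507188])}
top {'fx': 448.23826657575034, 'fy': 448.23826657575034, 'cx': 279.3729037728738, 'cy': 203.59579378784744, 'R': array([[ 0.00274381, -0.99996066, -0.00843557],
       [-0.99183552, -0.00164583, -0.12751313],
       [ 0.12749423,  0.00871657, -0.99180101]]), 't': array([-0.01905854,  0.56653796,  1.26404686])}
```

View pics/scene0.png

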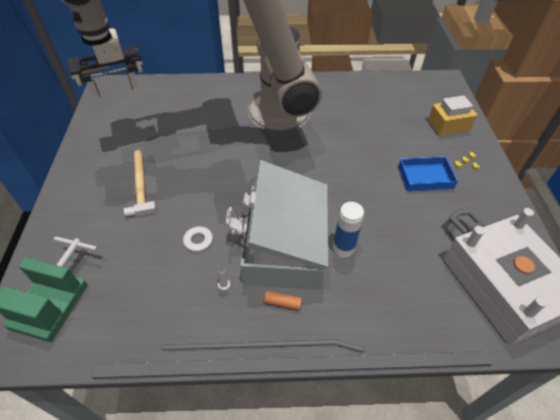

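View pics/top0.png

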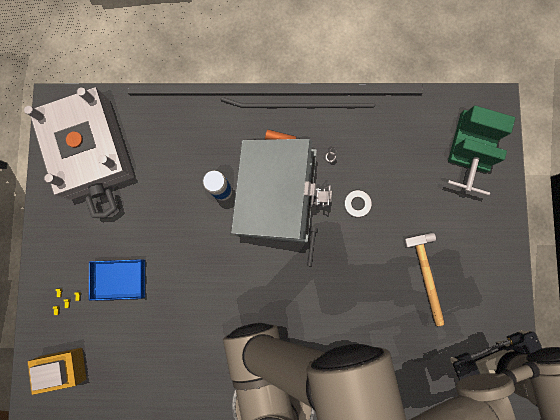

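The top view shows the case at about (232–330, 138–265) with its latch at (322,196). The lid is partly open, the bolt is at (312,247), the pin at (331,156) and the ring at (358,203). I'll take close crops.

```bash
python3 - <<'E'
import cv2, numpy as np
a=cv2.imread("pics/scene0.png")[150:320,200:345]; b=cv2.imread("pics/top0.png")[125:275,220:380]
a=cv2.resize(a,None,fx=3.5,fy=3.5,interpolation=cv2.INTER_CUBIC)[:, :380]
cv2.imwrite("pics/topc.png",cv2.resize(b,None,fx=4,fy=4,interpolation=cv2.INTER_CUBIC)) #640x600
cv2.imwrite("pics/scenec.png",cv2.resize(cv2.imread("pics/scene0.png")[155:305,190:345],None,fx=4,fy=4,interpolation=cv2.INTER_CUBIC))
E
```

```text
(no output)
```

View pics/topc.png

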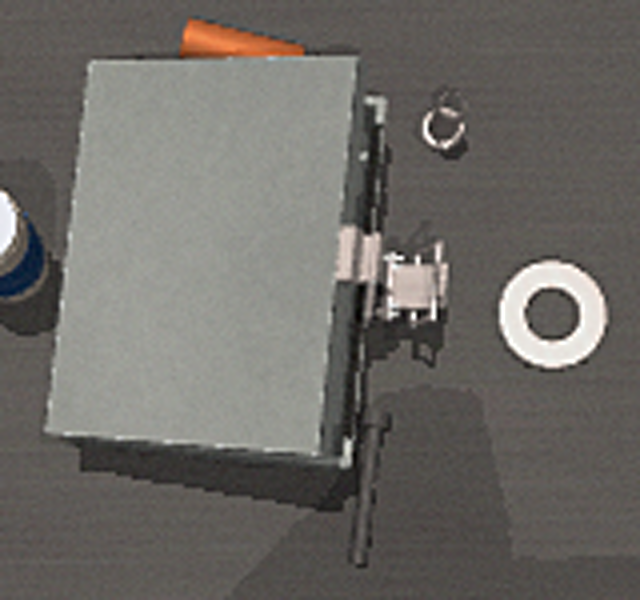

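View pics/scenec.png

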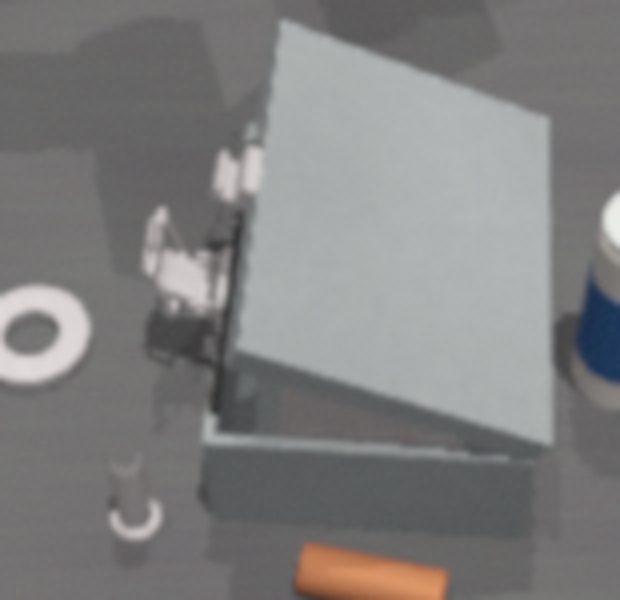

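Top crop: the front rim corners are at (384,98) and (350,465), and the lid front corners at (358,57) and (322,453). Scene crop: the lid corners are at (238,352), (282,20), (552,443) and (548,118), with the loop standing up at about (155,240). Next I'll triangulate these.

```bash
cat > h.py <<'E'
import numpy as np, cv2
from scipy.spatial.transform import Rotation as Ro
from cell import robot
def ray(p,uv):
    d=p["R"].T@np.array([(uv[0]-p["cx"])/p["fx"],(uv[1]-p["cy"])/p["fy"],1.]); return -p["R"].T@p["t"],d/np.linalg.norm(d)
def onz(p,uv,z):
    c,d=ray(p,uv); return c+d*(z-c[2])/d[2]
def tri(*pu):
    A=0;b=0;L=[ray(p,u) for p,u in pu]
    for c,d in L: M=np.eye(3)-np.outer(d,d); A=A+M; b=b+M@c
    X=np.linalg.solve(A,b); return X,[round(1e3*np.linalg.norm((np.eye(3)-np.outer(d,d))@(X-c)),1) for c,d in L]
def proj(p,X):
    x=p["R"]@np.asarray(X)+p["t"]; return p["fx"]*x[0]/x[2]+p["cx"],p["fy"]*x[1]/x[2]+p["cy"]
E
python3 - <<'E'
from h import *
np.set_printoptions(precision=4,suppress=True)
T=robot.camera_params("top");S=robot.camera_params("scene")
t=lambda u,v:((u+.5)/4-.5+220,(v+.5)/4-.5+125); s=lambda u,v:((u+.5)/4-.5+190,(v+.5)/4-.5+155)
A=onz(T,t(384,98),.096);B=onz(T,t(350,465),.096);print("rim far/near",A,B,np.linalg.norm(A-B),onz(S,s(207,438),.096))
for n,a,b in [("Lff",(358,57),(238,352)),("Lfn",(322,453),(282,20)),("Lhf",(90,62),(552,443)),("Lhn",(47,432),(548,118)),("keeper lip top",(371,255),(227,172)),("handle tip mid",(444,265),(155,238)),("pin",(445,125),(130,515))]:
    print(n,*tri((T,t(*a)),(S,s(*b))))
d=(A-B)/np.linalg.norm(A-B); print("y-axis ang",np.arctan2(d[1],d[0]),"mid",(A+B)/2)
for n,u,z in [("ring",(552,315),.014),("bolt head",(378,420),.011),("bolt end",(358,560),.011),("can",(0,220),.17),("pintop",(443,128),.08)]: print(n,onz(T,t(*u),z))
E
```

```text
rim far/near [ 0.7133 -0.1197  0.096 ] [ 0.4562 -0.0945  0.096 ] 0.25831260737762785 [ 0.7121 -0.1168  0.096 ]
Lff [ 0.7159 -0.0946  0.1928] [np.float64(1.3), np.float64(1.3)]
Lfn [ 0.4591 -0.0692  0.1988] [np.float64(2.4), np.float64(2.4)]
Lhf [0.7339 0.0868 0.1158] [np.float64(1.5), np.float64(1.5)]
Lhn [0.4771 0.1122 0.1175] [np.float64(1.4), np.float64(1.4)]
keeper lip top [ 0.5855 -0.1023  0.1951] [np.float64(1.1), np.float64(1.1)]
handle tip mid [ 0.5883 -0.153   0.1359] [np.float64(3.1), np.float64(3.1)]
pin [ 0.7148 -0.1717  0.0086] [np.float64(0.0), np.float64(0.0)]
y-axis ang -0.0976368771894233 mid [ 0.5847 -0.1071  0.096 ]
ring [ 0.5705 -0.2482  0.014 ]
bolt head [ 0.493  -0.1198  0.011 ]
bolt end [ 0.3912 -0.1045  0.011 ]
can [0.6125 0.1378 0.17  ]
pintop [ 0.6956 -0.1626  0.08  ]
```

Case frame found: origin ≈ (0.585, −0.107), x̂ ≈ (0.0975, 0.995), which makes the front face point to −y. The rim measures 258 mm against 260 given, and the lid angle is about 0.41. I'll move over the lid with the gripper shut, turning the jaws to lie along the case front.

Call:
jog_arm:
  deltas: [0.2,0.2,0.03,0,0,0.035,0.4,0.4,0.06,0,0,0.07,0.6,0.6,0.1,0,0,0.105,0.8,0.8,0.13,0,0,0.14,1.0,1.0,0.16,0,0,0.177]
  claw: 0

```text
time: 0.52
tool_pos: [0.2879, -0.3893, 0.2536]
tool_rot: [-3.141, -0.0, 0.645]
contact_force: [1.1, -0.3, 0.7]
opening: 0.0632
```

Call:
jog_arm:
  deltas: [0.2,0.2,0,0,0,0.035,0.4,0.4,0,0,0,0.07,0.6,0.6,0,0,0,0.105,0.8,0.8,0,0,0,0.14,1.0,1.0,0,0,0,0.177]

```text
time: 0.93
tool_pos: [0.388, -0.2892, 0.2535]
tool_rot: [-3.141, -0.0, 0.924]
contact_force: [0.7, 0.4, 0.6]
opening: 0.0298
```

Call:
jog_arm:
  deltas: [0.2,0.2,0,0,0,0.035,0.4,0.4,0,0,0,0.07,0.6,0.6,0,0,0,0.105,0.8,0.8,0,0,0,0.14,1.0,1.0,0,0,0,0.177]

```text
time: 1.35
tool_pos: [0.488, -0.1892, 0.2534]
tool_rot: [-3.141, -0.0, 1.202]
contact_force: [1.3, -0.3, 0.0]
opening: 0.001
```

Call:
jog_arm:
  deltas: [0.2,0.2,0,0,0,0.035,0.4,0.4,0,0,0,0.07,0.6,0.6,0,0,0,0.105,0.8,0.8,0,0,0,0.14,1.0,1.0,0,0,0,0.177]

```text
time: 1.77
tool_pos: [0.588, -0.0892, 0.2532]
tool_rot: [-3.141, -0.0, 1.48]
contact_force: [0.3, -0.5, -0.2]
opening: 0.0002
```

Call:
jog_arm:
  deltas: [0,0.13,-0.1,0,0,0,0,0.26,-0.25,0,0,0,0,0.26,-0.4,0,0,0,0,0.26,-0.48,0,0,0]

```text
time: 2.1
tool_pos: [0.5866, -0.0634, 0.2036]
tool_rot: [-3.139, -0.0, 1.479]
contact_force: [-0.4, -1.3, 1.4]
opening: 0.0004
```

Call:
jog_arm:
  deltas: [0,-0.03,-0.1,0,0,0,0,-0.07,-0.2,0,0,0,0,-0.11,-0.3,0,0,0,0,-0.14,-0.4,0,0,0,0,-0.18,-0.5,0,0,0]

```text
time: 2.52
tool_pos: [0.5873, -0.0833, 0.1549]
tool_rot: [3.141, -0.0, 1.476]
contact_force: [0.3, 0.9, 1.4]
opening: 0.0005
```

Call:
jog_arm:
  deltas: [0,-0.02,-0.07,0,0,0,0,-0.03,-0.12,0,0,0,0,-0.04,-0.16,0,0,0,0,-0.05,-0.19,0,0,0,0,-0.06,-0.21,0,0,0]

```text
time: 2.93
tool_pos: [0.5874, -0.0882, 0.1347]
tool_rot: [3.141, -0.001, 1.477]
contact_force: [-2.9, 4.7, 8.6]
opening: 0.0001
```

The lid has reached the seal: the tip is at 0.124 m and the force is 8.6 N. Next I'll lift off, move out in front and tilt the tool towards the case.

Call:
jog_arm:
  deltas: [0,0,0.3,0,0,0,0,-0.2,0.6,0.07,-0.007,0,0,-0.5,0.9,0.14,-0.014,0,0,-0.8,1.0,0.2,-0.02,0,0,-1.0,1.0,0.25,-0.025,0]

```text
time: 3.35
tool_pos: [0.5886, -0.1921, 0.2393]
tool_rot: [3.129, -0.394, 1.481]
contact_force: [0.2, -0.1, 0.1]
opening: 0.0003
```

Call:
jog_arm:
  deltas: [0,-0.1,0,0.06,-0.006,0,0,-0.2,0,0.12,-0.012,0,0,-0.3,0,0.18,-0.018,0,0,-0.4,0,0.25,-0.025,0]

```text
time: 3.68
tool_pos: [0.5876, -0.2295, 0.236]
tool_rot: [3.131, -0.792, 1.482]
contact_force: [0.4, 0.4, -0.5]
opening: 0.0002
```

```bash
python3 - <<'E'
from h import *
np.set_printoptions(precision=4,suppress=True)
o=robot.observe(); print(o["qpos"],o["tool_pos"],o["tool_rot"])
W=robot.camera_params("wrist"); print({k:W[k] for k in W}, -W["R"].T@W["t"])
np.savez("w1.npz",**W)
w=robot.read_camera("wrist"); cv2.imwrite("pics/w1.png",w[:,:,::-1])
t=robot.read_camera("top"); cv2.imwrite("pics/top1.png",t[:,:,::-1])
s=robot.read_camera("scene"); cv2.imwrite("pics/scene1.png",s[:,:,::-1])
E
```

```text
[-0.7754  0.7822  1.0142  0.6176  1.8492 -0.6652] [ 0.5876 -0.2295  0.236 ] [ 3.1312 -0.7918  1.4824]
{'fx': 361.767203952007, 'fy': 361.767203952007, 'cx': 282.6208415627212, 'cy': 209.66045679582612, 'R': array([[ 0.9953, -0.0966,  0.0069],
       [-0.0807, -0.8672, -0.4914],
       [ 0.0534,  0.4885, -0.8709]]), 't': array([-0.6093, -0.0049,  0.4483])} [ 0.582  -0.2821  0.3922]
```

View pics/w1.png

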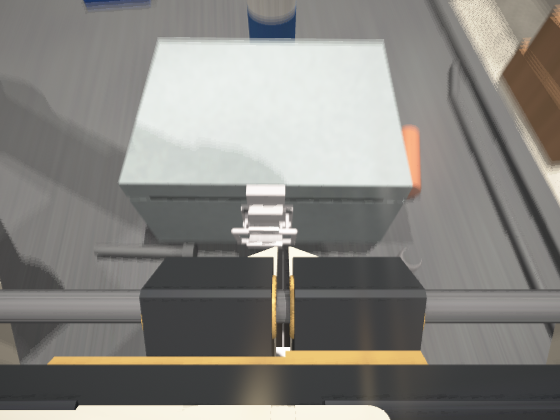

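The tilted view shows the lid down with its front edge at row ≈190. The keeper is at (266,190) and the latch with its loop at (266,230). The fingertips are just below, at (285,250). A close composite crop is next.

```bash
python3 - <<'E'
import cv2, numpy as np
w=cv2.imread("pics/w1.png")[170:255,215:320]; t=cv2.imread("pics/top1.png")[160:235,290:350]; s=cv2.imread("pics/scene1.png")[185:260,205:265]
f=lambda a,k:cv2.resize(a,None,fx=k,fy=k,interpolation=cv2.INTER_CUBIC)
W=f(w,4)  #420x340
c=np.zeros((600,780,3),np.uint8); c[:340,:420]=W; c[:300,430:670]=f(t,4); c[300:600,430:670]=f(s,4)
cv2.imwrite("pics/c1.png",c)
E
```

```text
(no output)
```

View pics/c1.png

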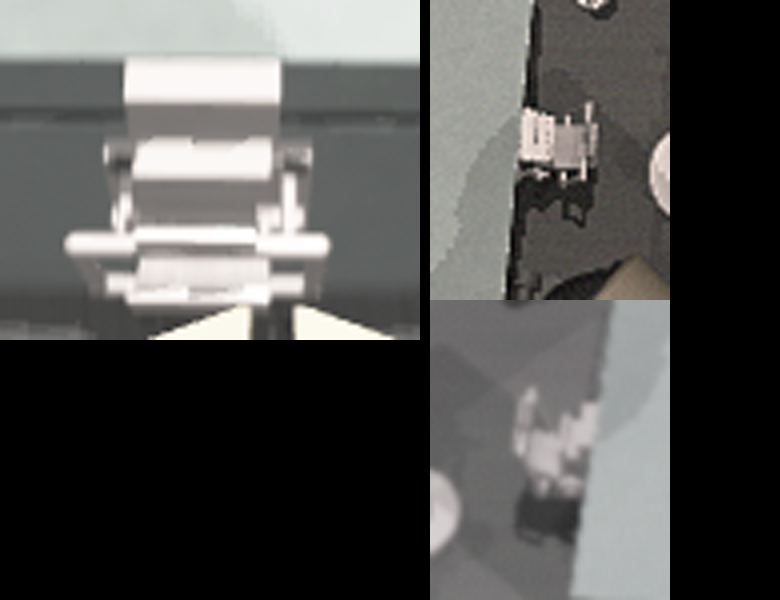

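```bash
cat >> h.py <<'E'
ex=np.array([.0975,.9952,0]);ey=np.array([-.9952,.0975,0]);ez=np.array([0,0,1.]);O=np.array([.5847,-.1071,0])
def case(X): X=np.asarray(X)-O; return 1e3*np.array([X@ex,X@ey,X@ez])
def world(x,y,z): return O+(x*ex+y*ey+z*ez)/1e3
def lev(t,b=0):
    "case x,z (mm) of elbow, tip, pin, bar, tab end for lever t, bail b (rad)"
    u=lambda a:np.array([-np.sin(a),np.cos(a)]); P=np.array([-16,78.]);d=np.pi/180
    e=P+34*u(t+45*d); tip=e+18*u(t); pin=P+18*u(t+70*d); bd=u(t-2*d-b)
    return e,tip,pin,pin+44.3*bd,pin+55.3*bd
E
python3 - <<'E'
from h import *
np.set_printoptions(precision=1,suppress=True)
W=dict(np.load("w1.npz")); w=lambda u,v:((u+.5)/4-.5+215,(v+.5)/4-.5+170)
def plane(uv,x=None,z=None):
    c,d=ray(W,w(*uv)); c,e=case(c),np.array([d@ex,d@ey,d@ez])
    return c+e*((x-c[0])/e[0] if x is not None else (z-c[2])/e[2])
print("plate top front (x=-9)",plane((203,100),x=-9),"plate top rear (x=0)",plane((203,58),x=0),plane((203,58),z=124))
print("lip top rear(x=-18)",plane((203,140),x=-18),"lip top front?(x=-22)",plane((203,180),x=-22),plane((203,150),x=-22))
def near(uv,k):
    c,d=ray(W,w(*uv)); c,e=case(c)[[0,2]],np.array([d@ex,d@ez]); n=np.array([-e[1],e[0]])/np.hypot(*e)
    ts=np.arange(0,.8,.01); r=[abs((lev(t)[k]-c)@n) for t in ts]; i=int(np.argmin(r)); return ts[i],r[i],lev(ts[i])[k]
print("bar",near((199,243),3),plane((199,243),z=124)); print("tab end",near((195,229),4)); print("tip",near((200,298),1),"tip2",near((200,290),1))
for t in(.1,.2,.3,.4): print(t,*lev(t))
E
```

```text
plate top front (x=-9) [ -9.   -1.2 125.4] plate top rear (x=0) [  0.   -1.  128.3] [  2.8  -0.8 124. ]
lip top rear(x=-18) [-18.   -1.3 123.7] lip top front?(x=-22) [-22.   -1.1 113.1] [-22.   -1.5 126.3]
bar (np.float64(0.23), np.float64(0.0921097868162665), array([-42.5, 123.6])) [-42.8  -1.1 124. ]
tab end (np.float64(0.23), np.float64(0.1522063433703761), array([-44.6, 134.4]))
tip (np.float64(0.26), np.float64(0.06611733491885352), array([-50. , 112.4])) tip2 (np.float64(0.22), np.float64(0.08536637287199415), array([-48.6, 113.8]))
0.1 [-42.3  99.5] [-44.1 117.4] [-33.4  82.4] [-36.3 126.6] [-37.  137.6]
0.2 [-44.3  96.8] [-47.9 114.4] [-33.8  80.7] [-41.1 124.4] [-42.9 135.2]
0.3 [-46.1  93.9] [-51.4 111.1] [-34.   78.9] [-45.6 121.6] [-48.5 132.3]
0.4 [-47.5  90.8] [-54.5 107.4] [-34.   77.1] [-49.8 118.5] [-53.7 128.7]
```

Lever at about 0.23 rad, with the bar, tab and tip agreeing. The bar is at case (−42.5, 123.6) mm and the slot at z ≈ 110.5, so the lid is on its seal. Now I'll push the tab inward.

Call:
jog_arm:
  deltas: [-0.03,0.1,-0.22,0,0,0,-0.06,0.2,-0.44,0,0,0,-0.09,0.3,-0.66,0,0,0,-0.11,0.4,-0.88,0,0,0,-0.11,0.4,-0.88,0,0,0]

```text
time: 4.25
tool_pos: [0.575, -0.1847, 0.1443]
tool_rot: [-3.14, -0.79, 1.478]
contact_force: [-0.3, 0.3, -1.1]
opening: 0.0005
```

Call:
jog_arm:
  deltas: [0.01,0.12,-0.03,0,0,0,0.02,0.24,-0.07,0,0,0,0.03,0.32,-0.07,0,0,0,0.04,0.4,-0.07,0,0,0,0.05,0.48,-0.07,0,0,0]

```text
time: 4.67
tool_pos: [0.5818, -0.1397, 0.1407]
tool_rot: [3.133, -0.788, 1.482]
contact_force: [0.1, -0.5, -0.1]
opening: 0.0001
```

Call:
jog_arm:
  deltas: [0.01,0.05,0,0,0,0,0.01,0.1,0,0,0,0,0.01,0.1,0,0,0,0]

```text
time: 4.92
tool_pos: [0.5824, -0.1295, 0.14]
tool_rot: [3.136, -0.789, 1.48]
contact_force: [-0.2, -0.0, -0.8]
opening: 0.0004
```

```bash
python3 - <<'E'
from h import *
np.set_printoptions(precision=4,suppress=True)
o=robot.observe(); print(case(o["tool_pos"]),Ro.from_euler("xyz",o["tool_rot"]).as_matrix()[:,2])
W=robot.camera_params("wrist"); np.savez("w2.npz",**W)
ims=[robot.read_camera(n)[:,:,::-1] for n in("wrist","top","scene")]
f=lambda a,k:cv2.resize(np.ascontiguousarray(a),None,fx=k,fy=k,interpolation=cv2.INTER_CUBIC)
u,v=map(int,proj(W,world(-20,0,115))); print(u,v)
v=min(max(v,60),360);u=min(max(u,70),490)
c=np.zeros((600,760,3),np.uint8); c[:480,:500]=f(ims[0][v-60:v+60,u-62:u+63],4); c[:300,510:750]=f(ims[1][160:235,290:350],4); c[300:600,510:750]=f(ims[2][185:260,205:265],4)
cv2.imwrite("pics/c2.png",c)
E
```

```text
[-22.5511   0.1484 139.9636] [ 0.0702  0.7064 -0.7043]
281 289
```

View pics/c2.png

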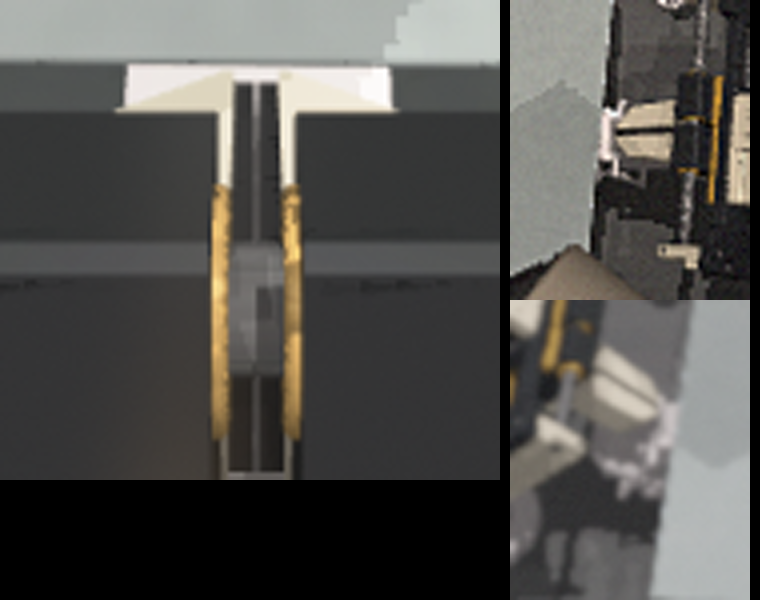

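The gripper hides the bail here, with the fingertips over the keeper at about (255,90) in the crop. I'll back off along the tool axis and look again.

Call:
jog_arm:
  deltas: [0,-0.15,0.2,0,0,0,-0.02,-0.35,0.45,0,0,0,-0.04,-0.6,0.65,0,0,0,-0.05,-0.75,0.75,0,0,0,-0.05,-0.75,0.75,0,0,0]

```text
time: 5.48
tool_pos: [0.5777, -0.2096, 0.2168]
tool_rot: [3.129, -0.785, 1.48]
contact_force: [0.4, -0.1, -0.7]
opening: 0.0
```

```bash
cat >> h.py <<'E'
def look(name,pt=(-25,0,110)):
    o=robot.observe(); print(o["time"],case(o["tool_pos"]),o["contact_force"])
    f=lambda a,k:cv2.resize(np.ascontiguousarray(a),None,fx=k,fy=k,interpolation=cv2.INTER_CUBIC)
    W=robot.camera_params("wrist"); a=robot.read_camera("wrist")[:,:,::-1]; t=robot.read_camera("top")[:,:,::-1]; s=robot.read_camera("scene")[:,:,::-1]
    cv2.imwrite(f"pics/{name}_w.png",a)
    u,v=map(int,proj(W,world(*pt))); v=min(max(v,50),370);u=min(max(u,62),497); u0,v0=u-62,v-50
    np.savez(name+".npz",u0=u0,v0=v0,**W); print("crop origin",u0,v0)
    c=np.zeros((600,760,3),np.uint8); c[:500,:625]=f(a[v0:v0+100,u0:u0+125],5); c[500:,:300]=f(t[175:215,300:350],6)[40:140]; 
    c[350:,630:760]=f(s[200:250,220:246],5)
    cv2.imwrite(f"pics/{name}.png",c)
E
python3 -c "
from h import *
look('c3')"
```

```text
5.4833 [-102.70762361   -2.99423678  216.83347103] [ 0.39557535 -0.13085279 -0.67982964]
crop origin 214 177
```

View pics/c3.png

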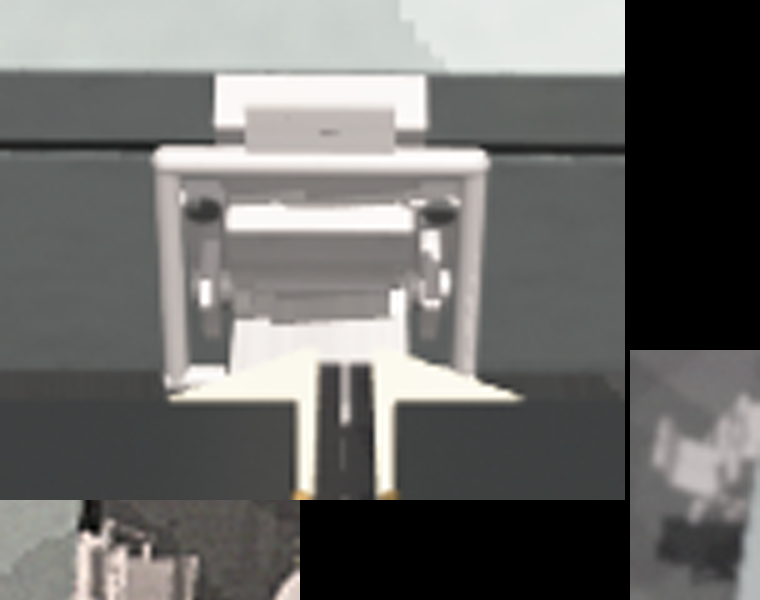

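The loop is now over the keeper: its bar is at crop row ≈160, behind the lip at rows 205–230, with the tab on the plate. Next is the lever push, first with the finger's underside. I'll compute the targets.

```bash
python3 - <<'E'
from h import *
np.set_printoptions(precision=3,suppress=True)
o=robot.observe(); p=o["tool_pos"]; a=np.array([.708,-.706]); n=np.array([.707,.707])
A=world(-35-7.8,0,121+7.8); print("approach delta",(A-p)/.1)
for t in(.23,.4,.55,.7,.85,1.0):
    T=lev(t)[1]; c=T+6*a+9.5*n-11*a; X=world(c[0],0,c[1]); print("ph1",t,T,X,(X-A)/.1,"bar pin",lev(t)[2])
for t in(.9,1.0,1.3,1.6,1.9,2.1,2.18,2.25):
    T=lev(t)[1]; c=T-11*a; X=world(c[0],0,c[1]); print("ph2",t,T,X)
E
```

```text
approach delta [ 0.035  0.554 -0.85 ]
ph1 0.23 [-48.993 113.454] [ 0.58  -0.153  0.124] [-0.003 -0.03  -0.051] bar pin [-33.873  80.138]
ph1 0.4 [-54.516 107.361] [ 0.58  -0.158  0.118] [-0.008 -0.085 -0.112] bar pin [-33.977  77.084]
ph1 0.55 [-58.471 101.275] [ 0.579 -0.162  0.112] [-0.012 -0.124 -0.173] bar pin [-33.638  74.407]
ph1 0.7 [-61.472  94.667] [ 0.579 -0.165  0.105] [-0.015 -0.154 -0.239] bar pin [-32.903  71.812]
ph1 0.85 [-63.452  87.685] [ 0.579 -0.167  0.098] [-0.017 -0.174 -0.309] bar pin [-31.788  69.356]
ph1 1.0 [-64.367  80.485] [ 0.579 -0.168  0.091] [-0.018 -0.183 -0.381] bar pin [-30.319  67.093]
ph2 0.9 [-63.877  85.301] [ 0.578 -0.178  0.093]
ph2 1.0 [-64.367  80.485] [ 0.578 -0.179  0.088]
ph2 1.3 [-62.941  66.081] [ 0.578 -0.177  0.074]
ph2 1.6 [-57.322  52.741] [ 0.578 -0.172  0.061]
ph2 1.9 [-48.012  41.658] [ 0.579 -0.163  0.049]
ph2 2.1 [-40.153  36.022] [ 0.58  -0.155  0.044]
ph2 2.18 [-36.722  34.227] [ 0.58  -0.151  0.042]
ph2 2.25 [-33.609  32.884] [ 0.581 -0.148  0.041]
```

Call:
jog_arm:
  deltas: [0.01,0.2,-0.2,0,0,0,0.02,0.4,-0.45,0,0,0,0.03,0.554,-0.65,0,0,0,0.035,0.554,-0.85,0,0,0,0.035,0.554,-0.85,0,0,0]

```text
time: 6.05
tool_pos: [0.5789, -0.1466, 0.1254]
tool_rot: [-3.136, -0.794, 1.474]
contact_force: [0.1, 1.4, -0.8]
opening: 0.0008
```

Call:
jog_arm:
  deltas: [0,-0.03,-0.05,0,0,0,-0.01,-0.07,-0.09,0,0,0,-0.01,-0.1,-0.14,0,0,0,-0.01,-0.13,-0.19,0,0,0,-0.02,-0.155,-0.24,0,0,0]

```text
time: 6.47
tool_pos: [0.5791, -0.1665, 0.1058]
tool_rot: [3.134, -0.789, 1.48]
contact_force: [-0.4, 0.8, -0.1]
opening: 0.0002
```

Call:
jog_arm:
  deltas: [-0.02,-0.2,0.25,0,0,0,-0.04,-0.4,0.5,0,0,0,-0.06,-0.6,0.7,0,0,0,-0.06,-0.6,0.8,0,0,0,-0.06,-0.6,0.8,0,0,0]

```text
time: 6.88
tool_pos: [0.5733, -0.2275, 0.1879]
tool_rot: [3.13, -0.786, 1.482]
contact_force: [0.1, 0.6, 0.5]
opening: 0.0004
```

```bash
python3 -c "
from h import *
look('c4')"
```

```text
6.8833 [-120.88187832   -0.42916848  187.88891934] [0.0650443  0.56323922 0.52276286]
crop origin 218 139
```

View pics/c4.png

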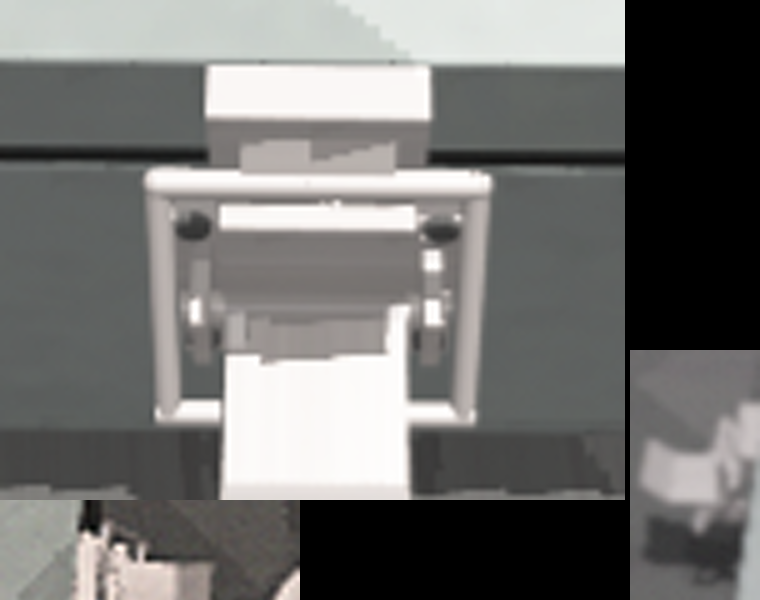

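The lever is at about 0.7. The bar (crop row 182) sits behind the lip, whose top is at rows 205–230, and the tab is against the plate. Now I'll press the lever with the finger ends.

Call:
jog_arm:
  deltas: [0.01,0.1,-0.2,0,0,0,0.02,0.22,-0.4,0,0,0,0.03,0.33,-0.6,0,0,0,0.04,0.42,-0.75,0,0,0,0.04,0.42,-0.75,0,0,0]

```text
time: 7.45
tool_pos: [0.5751, -0.1796, 0.1066]
tool_rot: [-3.136, -0.794, 1.474]
contact_force: [-0.2, 1.0, -0.1]
opening: 0.0004
```

Call:
jog_arm:
  deltas: [0.01,0.1,-0.105,0,0,0,0.01,0.08,-0.175,0,0,0,0.01,0.07,-0.25,0,0,0,0.01,0.075,-0.32,0,0,0,0.01,0.09,-0.39,0,0,0]

```text
time: 7.87
tool_pos: [0.578, -0.1746, 0.0715]
tool_rot: [3.135, -0.79, 1.479]
contact_force: [0.3, -0.1, 0.9]
opening: 0.001
```

Call:
jog_arm:
  deltas: [0,0.02,-0.07,0,0,0,0,0.05,-0.13,0,0,0,0.01,0.07,-0.16,0,0,0,0.01,0.09,-0.19,0,0,0]

```text
time: 8.2
tool_pos: [0.5787, -0.165, 0.0521]
tool_rot: [3.137, -0.79, 1.479]
contact_force: [-0.7, -0.8, -0.4]
opening: 0.0005
```

Call:
jog_arm:
  deltas: [0,0.025,-0.03,0,0,0,0,0.05,-0.06,0,0,0]

```text
time: 8.37
tool_pos: [0.5789, -0.1602, 0.0466]
tool_rot: [3.135, -0.789, 1.48]
contact_force: [0.2, 0.5, 1.2]
opening: 0.0004
```

```bash
python3 -c "
from h import *
look('c5',(-35,0,70))"
```

```text
8.3667 [-53.45540941   0.5889477   46.58319207] [0.23468484 0.48138384 1.16999494]
crop origin 220 167
```

View pics/c5.png

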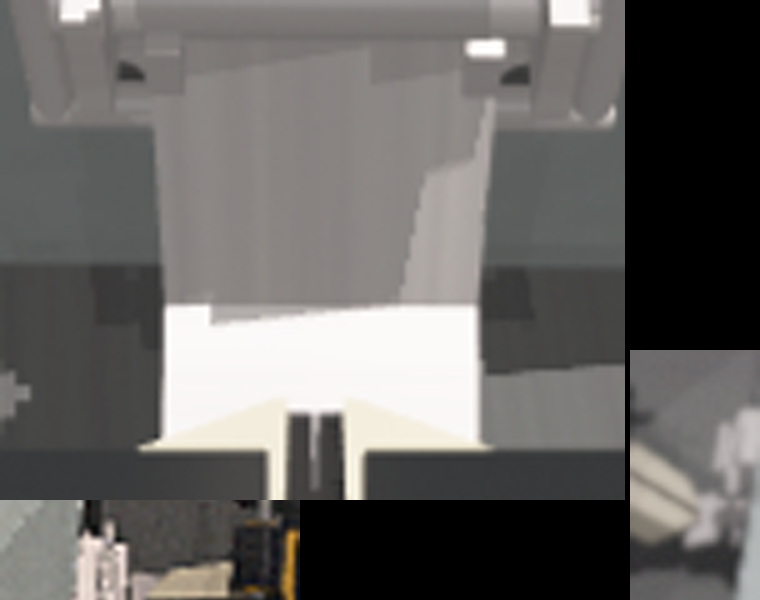

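The finger ends press on the lever's bent end with the elbow at crop row 303, and the lever follows. I'll continue slowly to the stop.

Call:
jog_arm:
  deltas: [0,0.03,-0.02,0,0,0,0,0.06,-0.04,0,0,0,0,0.09,-0.05,0,0,0]

```text
time: 8.77
tool_pos: [0.579, -0.152, 0.0416]
tool_rot: [3.134, -0.788, 1.48]
contact_force: [-1.6, -15.8, 7.7]
opening: 0.0005
```

Call:
jog_arm:
  deltas: [0,0.02,-0.01,0,0,0,0,0.04,-0.015,0,0,0,0,0.05,-0.02,0,0,0]

```text
time: 9.02
tool_pos: [0.5794, -0.1517, 0.0413]
tool_rot: [3.129, -0.781, 1.482]
contact_force: [-8.8, -25.5, 15.3]
opening: 0.0004
```

It stalled at case (−44.9, 41.3), where I predicted (−44.5, 42) for the end stop. Now I'll back off and check.

Call:
jog_arm:
  deltas: [-0.01,-0.15,0.13,0,0,0,-0.03,-0.4,0.4,0,0,0,-0.05,-0.6,0.75,0,0,0,-0.07,-0.75,1.0,0,0,0,-0.08,-0.85,1.0,0,0,0]

```text
time: 9.43
tool_pos: [0.5722, -0.2343, 0.1452]
tool_rot: [3.124, -0.784, 1.486]
contact_force: [0.0, -1.1, 0.5]
opening: 0.0005
```

Call:
jog_arm:
  deltas: [-0.01,-0.1,0.15,0,0,0,-0.01,-0.2,0.3,0,0,0,-0.01,-0.2,0.4,0,0,0,-0.01,-0.2,0.4,0,0,0,-0.01,-0.2,0.4,0,0,0]

```text
time: 9.85
tool_pos: [0.5699, -0.2509, 0.1794]
tool_rot: [3.136, -0.789, 1.48]
contact_force: [0.7, -0.5, -0.4]
opening: 0.0005
```

```bash
python3 -c "
from h import *
look('c6',(-25,0,95))"
```

```text
9.85 [-144.52485039    0.73940647  179.41389745] [ 0.67082561 -0.46267663 -0.44507604]
crop origin 220 120
```

View pics/c6.png

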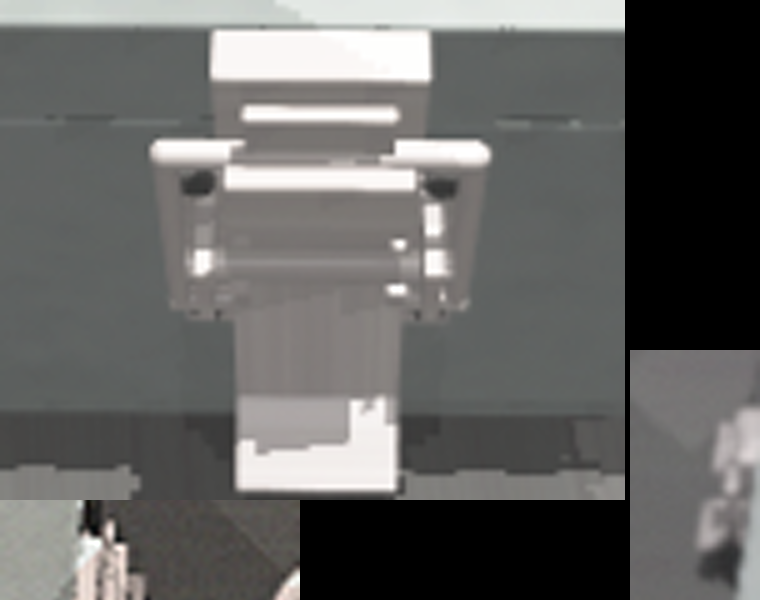

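The dark gap under the lid is gone, leaving only a thin line at row 122. The bar lies behind the lip (row ≈150) and the lever hangs down, with its tip edge at row 490. A numeric check of the lever tip, lid height and bystanders comes before handing in.

```bash
python3 - <<'E'
from h import *
np.set_printoptions(precision=1,suppress=True)
W=dict(np.load("c6.npz")); w=lambda u,v:((u+.5)/5-.5+W["u0"],(v+.5)/5-.5+W["v0"])
def cr(uv): c,d=ray(W,w(*uv)); return case(c),np.array([d@ex,d@ey,d@ez])
c,e=cr((320,82)); print("plate top front @x=-9",c+e*(-9-c[0])/e[0],"was 125.4 ajar")
c,e=cr((320,28)); print("lid top edge @x=0",c+e*(0-c[0])/e[0],"119 shut/124 ajar")
c,e=cr((318,490)); n=np.array([-e[2],e[0]])/np.hypot(e[0],e[2]); ts=np.arange(1.2,2.4,.02); r=[abs((lev(t)[1]-c[[0,2]])@n) for t in ts]; i=int(np.argmin(r)); print("lever",ts[i],r[i],lev(ts[i])[1])
a=cv2.imread("pics/top0.png").astype(int); b=robot.read_camera("top")[:,:,::-1].astype(int); d=np.abs(a-b).max(2)
for nme,(u,v) in dict(ring=(358,203),pin=(331,156),sleeve=(279,134),can=(214,184),bolt=(312,250),tray=(118,280),hammer=(428,280)).items(): 
    print(nme,"median change",np.median(d[v-9:v+10,u-9:u+10]))
o=robot.observe(); print(o["time"],o["contact_force"],o["qvel"])
E
```

```text
plate top front @x=-9 [ -9.   -0.7 118. ] was 125.4 ajar
lid top edge @x=0 [  0.   -0.7 120.3] 119 shut/124 ajar
lever 2.1800000000000006 0.23839947790729202 [-36.7  34.2]
ring median change 28.0
pin median change 6.0
sleeve median change 10.0
can median change 7.0
bolt median change 19.0
tray median change 10.0
hammer median change 68.0
10.05 [-0.  -0.2  0.2] [-0. -0. -0.  0.  0.  0.]
```

```bash
python3 - <<'E'
from h import *
a=cv2.imread("pics/scene0.png"); b=np.ascontiguousarray(robot.read_camera("scene")[:,:,::-1])
for n,(x0,y0,x1,y1) in dict(ring=(180,222,216,256),pin=(214,266,234,294)).items():
    for im in(a,b):
        g=cv2.cvtColor(im[y0:y1,x0:x1],cv2.COLOR_BGR2GRAY); m=g>np.percentile(g,80); v,u=np.nonzero(m); print(n,u.mean()+x0,v.mean()+y0)
robot.hand_in()
E
```

```text
ring 197.43801652892563 238.3512396694215
ring 198.52674897119343 240.87654320987656
pin 223.60747663551402 282.3457943925234
pin 223.6346153846154 282.3942307692308
the job is handed in; nothing more can be done
```

The lid is shut, the wire loop is over the keeper behind its lip, and the lever is down past its snap-over point. I handed the job in at about 10 s, with the robot clear and reading almost no contact force.

**How it went:** I pressed the lid down to its seal (about 8.6 N). I then pushed the loop's tab over so the bar dropped behind the lip, which I confirmed in a picture before pressing the lever. The lever stalled at its end stop at about 31 N on the wrist, and I backed off.

**Last checks:**
- **Lever:** measured 2.18 rad, which is its end stop (snap-over is at 1.92).
- **Lid:** front edge measured 120.3 mm high, against 119 shut and about 124 ajar. The keeper plate came down from 125.4 to 118.0 mm, and the gap under the lid is gone.
- **Loop:** the last picture shows the bar behind the lip.

**What is less certain:**
- **Pin, sleeve, can and tray:** these looked unchanged; the pin's position matched exactly.
- **Ring:** its bright-pixel centre shifted 1–2.5 px in the scene view. The light on it had changed, and I never brought the gripper near it by my geometry.
- **Bolt and hammer:** the simple image comparison showed changes there. I put these down to the arm or its shadow, but did not confirm it.
- **Force readings:** these were near zero during the early lever travel, so I checked with a picture that the lever was following the fingers.
- **Which way the case faces:** the case front measured slightly behind straight right, not ahead of it as the text says. I used the measurement, and the rest of the geometry agreed with it.

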